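# Hang the eyed test strip on the drying stand

### The arm

A 6-joint arm with a two-finger parallel gripper is mounted at the origin on the work surface. World frame = base frame: x ahead of the robot, y to its left, z up, the work surface at z = 0. Lengths are in mm, angles in degrees, forces in N, time in s.
With the tool pointing down it reaches from about 350 to 725 mm from the base axis. Payload 6 kg.
Tool frame: the origin (TCP) lies midway between the tips of the shut fingers; the grasp point (between the pads) lies 19 mm behind it; z points along the fingers, y is the line along which they close (so a half turn about z gives the same grasp; the last joint's range is limited). The gripper opens to 85 mm and grips with 20 to 120 N. Pads are 22 mm wide; open, the fingers measure 114 mm over their backs; the gripper's body (76 mm by 85 mm) begins 54 mm behind the grasp point. The pads swing forward as they close: fully open they stand 13 mm farther back than shut.
Start: joints at [-51.813, 2.303, 4.859, 0, -92.561, -19.12], TCP at [196.023, -567.053, 231.261] pointing down, gripper open.
Joint ranges: [-146.85, 146.85], [-73.84, 115.35], [-62.03, 85.46], [-188.31, 113.3], [-161.28, -10.13], [-171.36, 171.36]. Speed limits (degrees/s): [147.25, 147.25, 172.46, 180, 180, 180].

### API

Orientations are given as [roll, pitch, yaw] about the fixed x, y, z axes, in that order (R = Rz(yaw) Ry(pitch) Rx(roll)).
In Python, from bench import env gives the robot as it stands.
- The arm moves only by the shell command python3 -m pendant 'ROWS' [OPENING] [FORCE]. ROWS is JSON, one flat list of numbers, 4 for each row, row after row: the shift along the tool's x, y, z normalised to -1 to 1, where 1 is 0.12 m, then the turn about the tool's z normalised to -1 to 1, where 1 is 2 pi rad. In form: [dx, dy, dz, yaw, dx, dy, dz, yaw, ...]. A call has 1 to 20 rows; each row shifts and turns the commanded pose from where the row before left it, along the tool's axes as they then stand; what a row does not reach is not made up. A row lasts 1/12 s, in which the tool goes at most 41.7 mm and 7.16 degrees, less where a joint would pass 70% of its speed; a pose out of reach is approached as far as the arm can. A call with a number of a shift or a turn outside -1 to 1 is refused whole. A call with a gripper value outside its range is refused whole. OPENING is the closure, from 0 (fully open) to 1 (shut), set as the call begins (- or left out, the last holds). The fingers move at their own pace and stop on an object; FORCE is the grip in N (left out, the last holds). Time passes only in rows, so rows that do not move let the fingers close. It gives the time, the measured TCP pose, the force, the opening and the grip force at its end, in the units of the state.
- env.observe(): the state, without advancing time (a new reading comes with each control period).
- env.camera(name): name is "scene" or "top"; returns the picture (480x640x3 uint8, blue, green, red); there is no depth.
- env.camera_info(name): a dict with "intrinsics" (3x3 intrinsics, pixels), "k1" (the pictures are not rectified: a ray, as slopes to the right and down, at radius r is drawn at 1 + k1 r^2 times it, then the intrinsics apply), "eye" and "orientation" of the camera in the world. Camera axes: x right, y up, looking along -z (the intrinsics and any distortion apply to the point x, -y, -z); pixel columns grow to the right and rows downward; lengths in mm; the calibration is good to about 2 mm. A picture is of the moment at which its call begins. camera_info takes no time and is no camera call.
- env.sign_off(): hands the job in; it is judged then, once.
The state is a dict: "t": time; "qpos": joint angles; "qvel": joint speeds; "tau": joint torques, N m; "ee_pos": TCP position; "ee_rot": TCP orientation; "wrist_force": force on the tool from outside, world axes, zero at the start; "torque": the same for the moment, N m; "opening": finger opening in mm; "grip_force": force on a finger pad.
Only numpy, scipy, OpenCV 4.12 (cv2) and the standard library are available. Lean on these libraries where they do the work, as an engineer would, in place of code of your own. Each camera call takes 0.05 s, during which the arm holds its last target. There are 200 camera calls.

### The job

Lift the steel strip with the round eye straight up out of its slot in the wooden rack and hang it by its eye on the peg of the drying stand, past the peg's end knob so that it hangs freely and upright on the peg's shank, then let go. Nobody has noted how high the stand's head is set, so find it by gentle touch or by sight; never press hard on the stand, and leave the other strips and everything else on the table as they are.

Things in the scene. Friction and masses are not known exactly. Their poses are not given: they have to be found in the camera images.
- rack: Fixed brown wooden storage block, 170 mm (x) by 120 mm (y) by 60 mm high. Origin: centre of its underside. Three slots 8 by 36 mm, 50 mm deep (floor 10 mm above the table), in a diagonal row at (x, y) = (-50, -32), (0, 0) and (50, 32) mm; a strip stands upright in each, flat faces towards the rack's x.
- eye_strip: Steel strip upright in a rack slot: blade 6 mm thick (x), 34 wide (y), 100 tall (z), topped by a grey grip block 24 (x) by 36 (y) by 35 mm (z). Origin: centre of the foot's underside, z up. The only one with a round closed hole, the eye, through its blade. 0.1 to 0.2 kg. Hold it from above across the grip block's 36 mm width.
- eye (a point): Centre of the eye, a round hole 18 mm across along the strip's x: 82 mm above the strip's foot, 18 mm below the grip block. Axes as the strip's.
- plain_strip: Steel strip upright in a rack slot: blade 6 mm thick (x), 34 wide (y), 100 tall (z), topped by a grey grip block 24 (x) by 36 (y) by 35 mm (z). Origin: centre of the foot's underside, z up. Solid blade, no opening.
- notch_strip: Steel strip upright in a rack slot: blade 6 mm thick (x), 34 wide (y), 100 tall (z), topped by a grey grip block 24 (x) by 36 (y) by 35 mm (z). Origin: centre of the foot's underside, z up. Its blade has an open square notch, 18 mm tall, cut in from one side edge instead of a hole.
- stand: Fixed telescopic drying stand: steel base plate 130 mm (x, -75 to +55) by 100 mm (y), 12 mm thick, and a 22 mm upright tube carrying a black head with one peg. Origin: on the table under the tube's axis, z up. The peg points along the stand's -x at y = 0. The head's height is not reported and differs each time; find it by touch or sight.
- tube_top (a point): Top centre of the tube, 125 mm up. Straight above it is the head, 40 x 40 x 24 mm, its flat top (highest part of the stand) 162 to 222 mm above the table, clamped firmly. Peg: horizontal, its axis 12 mm below that flat top; 8 mm thick shank from the stand's x = -20 to -75 mm, then a 12 mm thick end knob to x = -83 mm.
- beaker: Bystander: glass beaker, 66 mm across, 90 mm tall. Origin under its centre.
- stopper: Bystander: cork stopper, 36 mm across, 30 mm tall. Origin under its centre.
- bottle: Bystander: brown glass bottle, 60 mm across, 140 mm tall. Origin under its centre.
- jar: Bystander: white jar with black cap, 70 mm across, 85 mm tall. Origin under its centre.
- spoon: Bystander: a spoon lying in the white tray on the right of the table.
Not all that is in view belongs to the job. What is shaped like the eye_strip but green or pink is not meant. Several things have the shape of the stand; the one meant has the colours described above.

How it is judged (in metres and radians):
On the way:
1. the eye strip is lifted clear out of its slot (its foot above the rack's top) (z of eye_strip in the frame of rack above 0.065 m), for 0.2 s.
At the end, for the whole second after the job is handed in: The eye strip hangs on the stand, which bears it: eye centre 18 to 77 mm ahead of the stand's axis (between head and knob), within 8 mm sideways of the peg, 135 to 215 mm above the table; strip within 0.3 rad of upright and at rest (under 50 mm/s) (x of eye in the frame of stand between -0.077 and -0.018 m and y of eye in the frame of stand between -0.008 and 0.008 m and height (world z) of eye between 0.135 and 0.215 m and angle between eye_strip's own z axis and vertical below 0.3 rad and contact force between eye_strip and stand above 0.3 N and linear speed of eye_strip below 0.05 m/s); the robot touches nothing.
It fails at once if a force above 60 N on the stand from the strip or the robot (contact force between any of eye_strip, the fingers, the arm and stand above 60 N).
It fails at once if another strip moved more than 20 mm (distance of any of plain_strip, notch_strip from where it was at the start of the episode above 0.02 m).
It fails at once if a loose bystander (beaker, stopper, bottle, jar, spoon) moved more than 30 mm (distance of any of beaker, stopper, bottle, jar, spoon from where it was at the start of the episode above 0.03 m).
It also fails if it takes over 61 s, if anything falls off the work surface, if the arm or the gripper's body presses on something with over 40 N, if the wrist force passes 120 N, or if a joint passes its speed limit or range.

## Working session

There is one attempt and no reset: what is moved stays moved. The work goes in short steps, Python scripts to look and compute and a shell command to move; the robot and the scene stay as the last step left them, time stands still between calls to the robot, and variables do not carry over. Pictures are saved under pics/ and viewed, at most 10 in all, crops included, and the job is handed in when it is done.

```bash
mkdir -p pics
python3 - <<'E'
from bench import env
import cv2
for n in ("scene","top"):
    cv2.imwrite(f"pics/{n}0.png",env.camera(n)); print(n,env.camera_info(n))
print(env.observe())
E
```

```text
scene {'intrinsics': array([[488.89738685,   0.        , 315.880331  ],
       [  0.        , 488.89738685, 237.0964686 ],
       [  0.        ,   0.        ,   1.        ]]), 'k1': -0.1275842654033179, 'eye': array([1260.2923808 , -433.42736153,  902.52557269]), 'orientation': array([43.30904416, -0.83959525, 66.02836928])}
top {'intrinsics': array([[521.81370178,   0.        , 317.17715441],
       [  0.        , 521.81370178, 243.89151824],
       [  0.        ,   0.        ,   1.        ]]), 'k1': -0.033699309977887726, 'eye': array([ 315.76698591, -133.15791764, 1404.51572115]), 'orientation': array([  9.07785621,   1.31185809, -90.99242383])}
{'t': 0.1, 'qpos': array([-5.18139738e+01,  2.33623332e+00,  4.80672605e+00, -2.46738601e-02,
       -9.25633599e+01, -1.91186512e+01]), 'qvel': array([ 0.03744842, -0.10506718,  0.17902773,  0.12704448,  0.09962001,
        0.01915973]), 'tau': array([-5.25550349e-03, -3.69346225e+01,  3.48280442e+01,  6.95177212e+00,
       -4.52377732e-03,  1.28683104e-05]), 'ee_pos': array([ 195.96717754, -566.76321658,  230.351582  ]), 'ee_rot': array([ 1.79904182e+02, -7.12502738e-03, -1.60931535e+02]), 'wrist_force': array([ 0.52193582, -0.51514152,  0.16104237]), 'torque': array([-0.04336165, -0.00852709, -0.00060918]), 'grip_force': 0.0, 'opening': 85.5985032626625}
```

View pics/scene0.png

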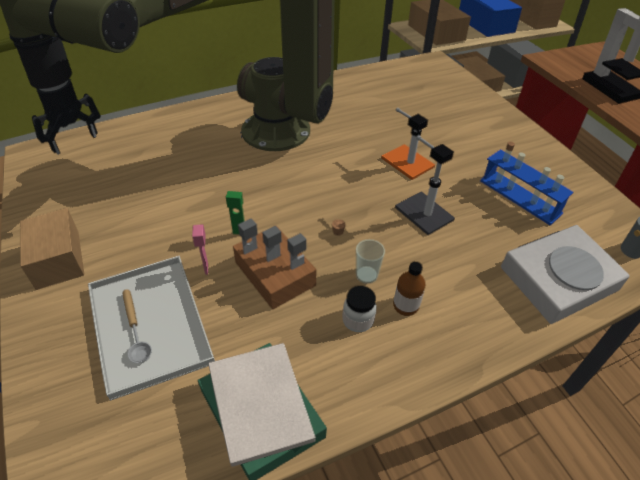

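View pics/top0.png

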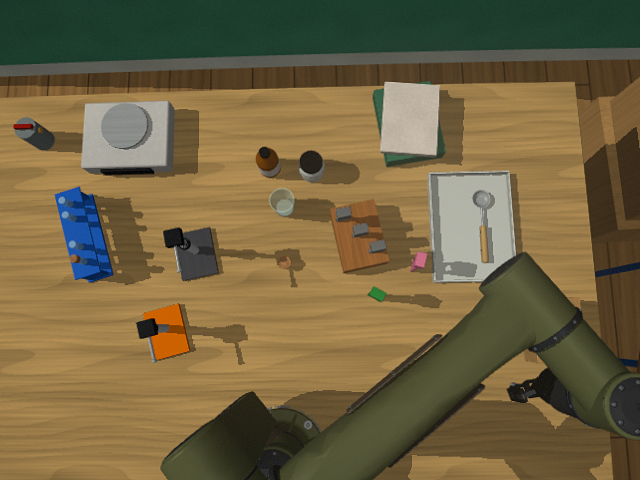

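The scene picture shows the rack at (275,262), the dark stand at (425,210) with its head at (441,154), and the orange look-alike. In the top picture the rack is at (360,236) and the stand at (195,252).

Run:
```python
import cv2,numpy as np
s=cv2.imread("pics/scene0.png");t=cv2.imread("pics/top0.png")
def c(i,x,y,w=100,h=75): return cv2.resize(i[y:y+h,x:x+w],(400,300),interpolation=cv2.INTER_CUBIC)
cv2.imwrite("pics/m1.png",np.vstack([np.hstack([c(s,226,212,),c(s,380,140)]),np.hstack([c(t,315,197),c(t,150,215)])]))
```

```text
(no output)
```

View pics/m1.png

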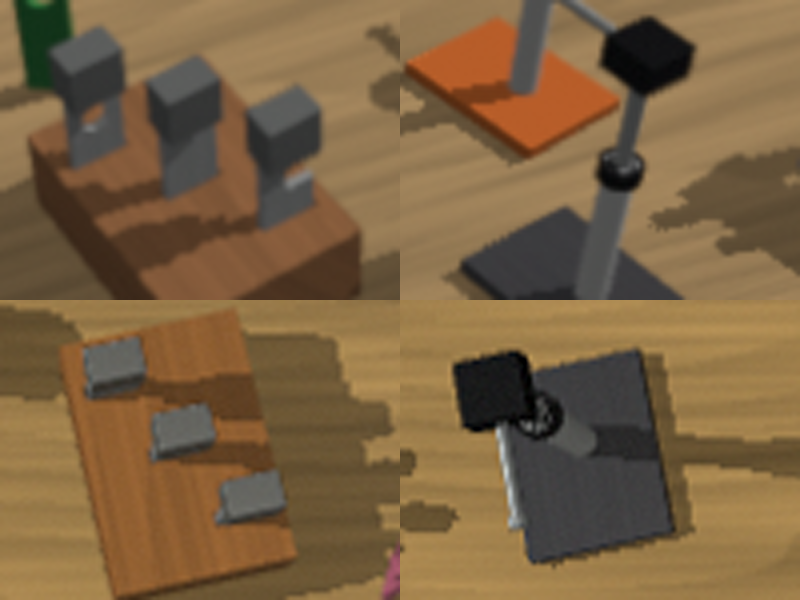

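Scene crop: the left strip has the closed hole (eye), the right one the open notch, so in the top view the eye strip is the lower-right one (≈378,246). I'll take a brightened close-up of the stand's head, then fit.

Run:
```python
import cv2,numpy as np
s=cv2.imread("pics/scene0.png");t=cv2.imread("pics/top0.png")
def c(i,x,y,g,w=50,h=60): 
    a=cv2.resize(i[y:y+h,x:x+w],(w*8,h*8),interpolation=cv2.INTER_CUBIC)
    return (255*(a/255.)**g).astype('uint8')
cv2.imwrite("pics/m2.png",np.hstack([c(s,405,125,.45),c(t,155,220,.45)]))
```

```text
(no output)
```

View pics/m2.png

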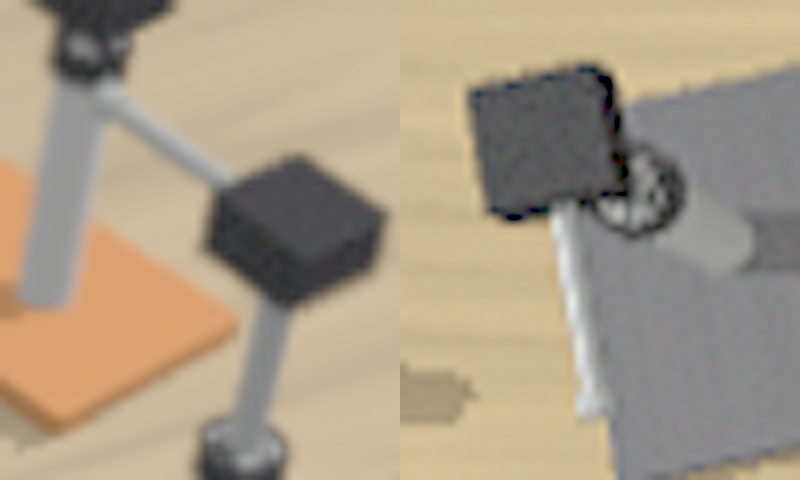

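```bash
cat > h.py <<'E'
from bench import env
import numpy as np
from scipy.spatial.transform import Rotation as R
from scipy.optimize import least_squares
I={n:env.camera_info(n) for n in("scene","top")}
def proj(n,P):
    c=I[n];q=(np.atleast_2d(P)-c["eye"])@R.from_euler("xyz",c["orientation"],degrees=True).as_matrix()
    s=np.c_[q[:,0],-q[:,1]]/-q[:,2:];s=s*(1+c["k1"]*(s**2).sum(1))[:,None]
    K=c["intrinsics"];return s*[K[0,0],K[1,1]]+K[:2,2]
def W(x,y,a,L):
    L=np.array(L,float);c,s=np.cos(a),np.sin(a)
    return np.c_[x+c*L[:,0]-s*L[:,1],y+s*L[:,0]+c*L[:,1],L[:,2]]
def fit(obs,model,p0):
    f=lambda p:np.vstack([proj(n,model(p,L))-px for n,L,px in obs]).ravel()
    r=least_squares(f,p0,loss="soft_l1",x_scale=[10,10,.1,10][:len(p0)]);return r.x,f(r.x).reshape(-1,2)
E
python3 - <<'E'
from h import *
a=np.array
tp=lambda v:a(v)/4+[315,197-75]; sc=lambda v:a(v)/4+[226,212]
obs=[("top",[[85,60,60],[85,-60,60],[-85,-60,60],[-85,60,60],[-38,-14,145],[-38,-50,145],[-62,-50,145],[-62,-14,145]],tp([[62,347],[236,310],[297,557],[118,598],[220,487],[282,473],[287,508],[225,520]])),
("scene",[[-85,-60,60],[85,60,60],[-62,-50,145],[-62,-14,145],[-38,-14,145],[-38,-50,145]],sc([[30,145],[360,237],[50,50],[98,27],[124,60],[70,75]]))]
np.set_printoptions(precision=1,suppress=True)
p,r=fit(obs,lambda p,L:W(*p,L),[430,-230,.1])
print(p[:2],np.degrees(p[2]));print(r.T);print("eye strip",W(*p,[[-50,-32,145]]))
t2=lambda v:(a(v)-[400,0])/8+[155,220]; s2=lambda v:a(v)/8+[405,125]
m=lambda p,L:W(*p[:3],[[l[0],l[1],l[2] if l[2]>0 else p[3]+l[2]] for l in L])
obs=[("top",[[20,20,0],[20,-20,0],[-20,-20,0],[-20,20,0],[-83,0,-12]],t2([[470,90],[595,70],[613,195],[493,218],[592,415]])),
("top",[[55,-50,12],[-75,-50,12],[-75,50,12]],(a([[640,350],[673,530],[530,562]])-[400,300])/4+[150,215]),
("scene",[[-20,20,0],[20,20,0],[20,-20,0],[-20,-20,0]],s2([[298,157],[385,215],[295,255],[215,202]])),
("scene",[[-75,50,12],[-75,-50,12]],(a([[565,207],[462,265]])-[400,0])/4+[380,140])]
p,r=fit(obs,m,[450,200,.1,190])
print(p,np.degrees(p[2]));print(r.T)
E
```

```text
[ 555.  -215.3] 11.045387137443639
[[-1.1 -0.2 -0.6 -1.1 -0.2 -1.4 -0.4  0.7 -2.1 -0.9 -2.4 -0.1 -1.2 -2.1]
 [-1.  -1.2 -0.5 -1.  -2.1 -1.7 -0.9 -0.8 -3.9 -2.8 -1.8 -2.5 -4.5 -1.6]]
eye strip [[ 512.1 -256.3  145. ]]
[530.  229.    0.2 212.4] 10.997755697943914
[[-0.9  0.1  0.7 -1.   0.9 -1.2 -1.  -1.5 -1.   0.1 -0.4 -2.3 -0.3 -1.3]
 [-0.6 -1.7 -0.8 -0.1  0.3 -1.1  0.2 -0.1 -0.6  0.6  1.2 -0.9 -2.3 -3.3]]
```

```bash
cat > obs.py <<'E'
from h import *
a=np.array
np.set_printoptions(precision=1,suppress=True)
tp=lambda v:a(v)/4+[314.6,196.6-75]; sc=lambda v:a(v)/4+[225.6,211.6]
t2=lambda v:(a(v)-[400,0])/8+[154.5,219.5]; s2=lambda v:a(v)/8+[404.5,124.5]
rack=[("top",[[85,60,60],[85,-60,60],[-85,-60,60],[-85,60,60],[-38,-14,145],[-38,-50,145],[-62,-50,145],[-62,-14,145]],tp([[62,347],[236,310],[297,557],[118,598],[220,487],[282,473],[287,508],[225,520]])),
("scene",[[-85,-60,60],[85,60,60],[-62,-50,145],[-62,-14,145],[-38,-14,145],[-38,-50,145]],sc([[30,145],[360,237],[50,50],[98,27],[124,60],[70,75]]))]
m=lambda p,L:W(*p[:3],[[l[0],l[1],l[2] if l[2]>0 else p[3]+l[2]] for l in L])
stand=[("top",[[20,20,0],[20,-20,0],[-20,-20,0],[-20,20,0],[-83,0,-12]],t2([[470,90],[595,70],[613,195],[493,218],[592,415]])),
("top",[[55,-50,12],[-75,-50,12],[-75,50,12]],(a([[640,350],[673,530],[530,562]])-[400,300])/4+[149.6,214.6]),
("scene",[[-20,20,0],[20,20,0],[20,-20,0],[-20,-20,0]],s2([[298,157],[385,215],[295,255],[215,202]])),
("scene",[[-75,50,12],[-75,-50,12]],(a([[565,207],[462,265]])-[400,0])/4+[379.6,139.6])]
E
python3 - <<'E'
from obs import *
for n in("top","scene"):
    p,r=fit([o for o in rack if o[0]==n],lambda p,L:W(*p,L),[500,-230,.1]); print(n,p,np.degrees(p[2]),W(*p,[[-50,-32,145]]));print(r.T)
    p,r=fit([o for o in stand if o[0]==n],m,[520,220,.15,200]); print(n,p,np.degrees(p[2]));print(r.T)
E
```

```text
top [ 553.1 -215.6    0.2] 11.053959050792397 [[ 510.2 -256.6  145. ]]
[[-0.5  0.4 -0.1 -0.6  0.3 -0.8  0.2  1.3]
 [ 0.1 -0.1  0.6  0.1 -0.9 -0.5  0.2  0.3]]
top [529.3 227.5   0.2 218.8] 10.699173607452467
[[-0.6  0.5  1.  -0.8  1.  -0.1 -0.2 -0.7]
 [-0.4 -1.4 -0.4  0.2  0.8 -0.4  1.   0.5]]
scene [ 562.6 -215.4    0.2] 10.775468389165198 [[ 519.4 -256.2  145. ]]
[[-0.7  0.8 -0.9  1.4  0.4 -0.6]
 [-1.4  0.2  0.7  0.  -1.8  1. ]]
scene [537.3 224.1   0.2 220. ] 11.342638808542496
[[ 0.1  1.4  0.9 -1.3 -0.1 -1.1]
 [-0.6  0.6  1.3 -0.8  0.1 -0.6]]
```

```bash
python3 -m pendant '[-0.278,0.132,0,0,-0.278,0.132,0,0,-0.278,0.132,0,0,-0.278,0.132,0,0,-0.278,0.132,0,0,-0.278,0.132,0,0,-0.278,0.132,0,0,-0.278,0.132,0,0,-0.278,0.132,0,0,-0.278,0.132,0,0,-0.278,0.132,0,0,-0.278,0.132,0,0,0,0,0,0.0112,0,0,0,0.0112,0,0,0,0,0,0,0,0]' 0 40
python3 - <<'E'
from h import *
import cv2
s=env.camera("scene");t=env.camera("top");cv2.imwrite("pics/s1.png",s);cv2.imwrite("pics/t1.png",t)
def c(i,x,y,w=100,h=150): return cv2.resize(i[y:y+h,x:x+w],(w*4,h*4),interpolation=cv2.INTER_CUBIC)
cv2.imwrite("pics/m3.png",np.hstack([c(s,210,160),c(t,330,180)]))
o=env.observe();print(o["ee_pos"],o["ee_rot"],o["t"],proj("scene",o["ee_pos"]),proj("top",o["ee_pos"]))
E
```

```text
t: 1.43
ee_pos: [512.2, -256.5, 230.9]
ee_rot: [180.0, -0.0, -168.9]
wrist_force: [-0.0, -0.6, 0.8]
opening: 85.6
grip_force: 0.0
[ 512.01334885 -256.87466435  231.15531845] [ 1.79987985e+02 -1.28110433e-02 -1.68917049e+02] 1.5333 [[241.99528146 193.15851386]] [[381.8266631  238.95717987]]
```

View pics/m3.png

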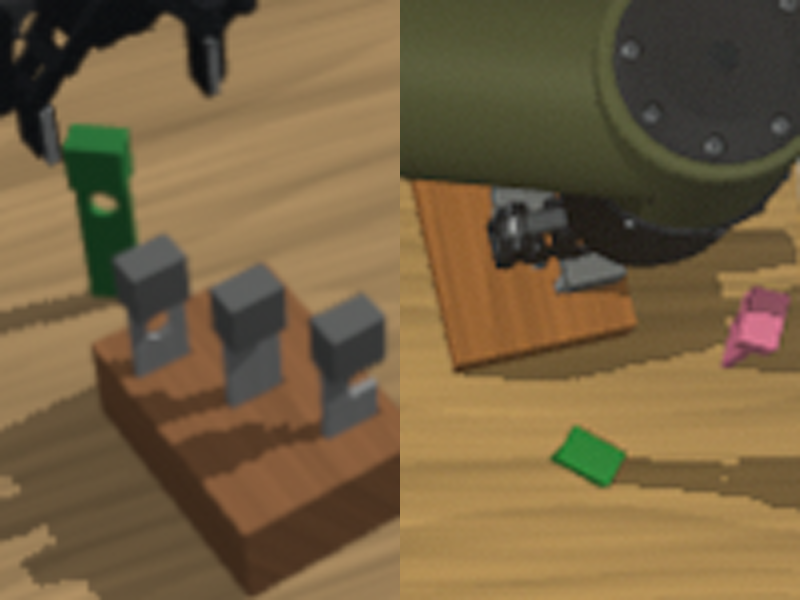

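```bash
python3 -m pendant '[0.012,0,0.15,0,0,0,0.15,0,0,0,0.15,0,0,0,0.15,0,0,0,0.15,0,0,0,0.15,0,0,0,0.15,0,0,0,0,0,0,0,0,0]' && python3 -m pendant '[0,0,0,0,0,0,0,0,0,0,0,0,0,0,0,0,0,0,0,0,0,0,0,0,0,0,0,0,0,0,0,0,0,0,0,0,0,0,0,0]' 1 40
```

```text
t: 2.28
ee_pos: [510.1, -257.2, 104.8]
ee_rot: [180.0, -0.1, -169.0]
wrist_force: [0.4, 0.6, 1.7]
opening: 85.6
grip_force: 0.0
t: 3.12
ee_pos: [511.3, -256.6, 106.2]
ee_rot: [-180.0, 0.1, -169.0]
wrist_force: [-1.0, 5.6, 5.7]
opening: 35.7
grip_force: 40.0
```

```bash
python3 -m pendant '[0,0,-0.08,0,0,0,-0.12,0,0,0,-0.12,0,0,0,-0.12,0,0,0,-0.12,0,0,0,-0.2,0,0,0,-0.2,0,0,0,-0.2,0,0,0,-0.2,0,0,0,-0.2,0,0,0,-0.2,0,0,0,-0.2,0,0,0,0,0,0,0,0,0,0,0,0,0]' 1 80
python3 - <<'E'
from h import *
import cv2
s=env.camera("scene");t=env.camera("top");cv2.imwrite("pics/s2.png",s);cv2.imwrite("pics/t2.png",t)
def c(i,x,y,w=100,h=150): return cv2.resize(i[y:y+h,x:x+w],(w*4,h*4),interpolation=cv2.INTER_CUBIC)
cv2.imwrite("pics/m4.png",np.hstack([c(s,210,100),c(t,330,170)]))
E
```

```text
t: 4.37
ee_pos: [510.8, -256.9, 339.5]
ee_rot: [179.9, -0.1, -169.0]
wrist_force: [0.4, 0.2, -1.9]
opening: 35.1
grip_force: 79.7
```

View pics/m4.png

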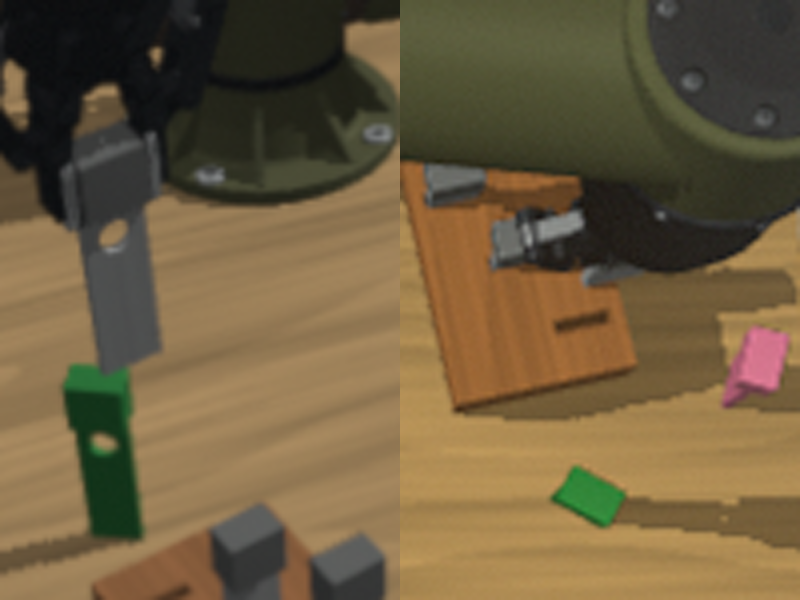

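Strip is held, eye at crop (113,236), foot at (131,362); the empty slot shows at top crop (582,322). Both give a robot-to-camera check.

Run:
```python
from obs import *
o=np.array([511.,-256.8,0])
print("top slot pred",proj("top",o+[0,0,60]),"obs",375.1,250.1)
print("scene eye pred",proj("scene",o+[0,0,325.5]),"obs 237.9 158.6; foot",proj("scene",o+[0,0,243.5]),"obs 242.4 190.1")
# joint fit, scene pixel bias free
def f(p):
    r=[]
    for n,L,px in stand: r.append(proj(n,m(p,L))-px+(p[4:6] if n=="scene" else 0))
    for n,L,px in rack: r.append(proj(n,W(p[6],p[7],p[8],L))-px+(p[4:6] if n=="scene" else 0))
    return np.vstack(r).ravel()
r=least_squares(f,[530,225,.19,215,0,0,553,-215,.19],x_scale=[10,10,.1,10,1,1,10,10,.1],loss="soft_l1")
print(r.x,np.degrees(r.x[[2,8]]),W(*r.x[6:],[[-50,-32,0]]))
```

```text
top slot pred [[375.3 250.3]] obs 375.1 250.1
scene eye pred [[237.4 156.2]] obs 237.9 158.6; foot [[241.3 188.3]] obs 242.4 190.1
[ 528.6  226.9    0.2  221.2    1.1    2.7  553.4 -215.3    0.2] [11.  10.9] [[ 510.3 -256.2    0. ]]
```

```bash
python3 -m pendant '[-0.032,0.144,0,0,-0.056,0.26,0,0,-0.056,0.26,0,0,-0.056,0.26,0,0,-0.056,0.26,0,0,-0.056,0.26,0,0,-0.056,0.26,0,0,-0.056,0.26,0,0,-0.056,0.26,0,0,-0.056,0.26,0,0,-0.056,0.26,0,0,-0.056,0.26,0,0,-0.056,0.26,0,0,-0.056,0.26,0,0,-0.056,0.26,0,0,-0.031,0.144,0,0,0,0,0,0,0,0,0,0,0,0,0,0]'
python3 - <<'E'
from h import *
import cv2
s=env.camera("scene");t=env.camera("top");cv2.imwrite("pics/s3.png",s);cv2.imwrite("pics/t3.png",t)
def c(i,x,y,w=100,h=150): return cv2.resize(i[y:y+h,x:x+w],(w*4,h*4),interpolation=cv2.INTER_CUBIC)
cv2.imwrite("pics/m5.png",np.hstack([c(s,390,80),c(t,140,190)]))
E
```

```text
t: 6.05
ee_pos: [520.7, 224.6, 340.2]
ee_rot: [-180.0, -0.0, -169.0]
wrist_force: [-0.5, -0.6, -1.3]
opening: 35.2
grip_force: 79.6
```

View pics/m5.png

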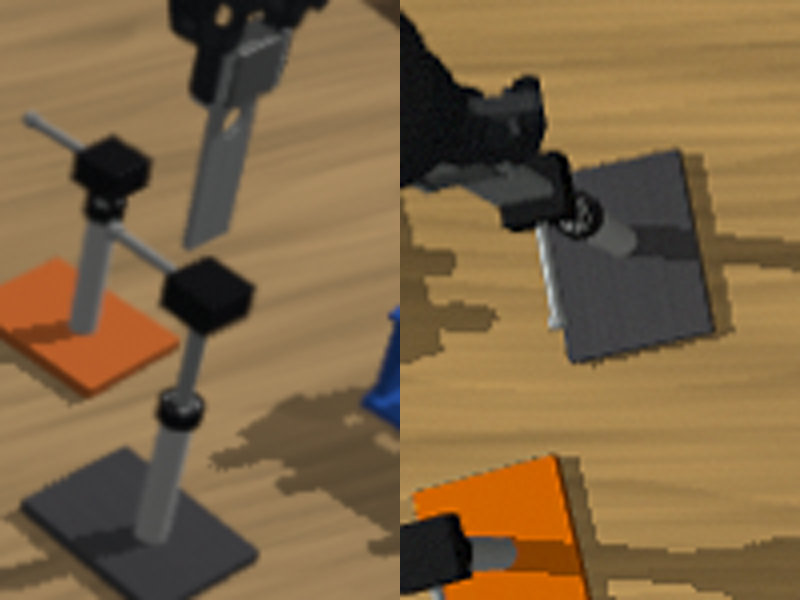

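The strip is over the head, foot about 20 mm above it. Feeling downward gently.

```bash
python3 -m pendant '[0,0,0.05,0,0,0,0.05,0,0,0,0.03,0,0,0,0,0,0,0,0,0]' ; python3 -m pendant '[0,0,0.01,0,0,0,0.01,0,0,0,0,0]';python3 -m pendant '[0,0,0.01,0,0,0,0.01,0,0,0,0,0]'|egrep 'pos|force'
```

```text
t: 6.57
ee_pos: [520.6, 224.9, 324.5]
ee_rot: [-180.0, -0.0, -169.0]
wrist_force: [0.1, 0.0, -0.3]
opening: 35.1
grip_force: 79.6
t: 6.82
ee_pos: [520.7, 225.2, 322.4]
ee_rot: [180.0, -0.0, -169.0]
wrist_force: [-1.1, -0.4, -2.1]
opening: 35.4
grip_force: 79.6
ee_pos: [520.6, 225.2, 319.8]
wrist_force: [-0.1, 0.1, -1.2]
grip_force: 79.6
```

```bash
python3 -m pendant '[0,0,0.01,0,0,0,0,0,0,0,0,0]'|egrep 'pos|wrist';python3 -m pendant '[0,0,0.01,0,0,0,0,0,0,0,0,0]'|egrep 'pos|wrist'
```

```text
ee_pos: [520.7, 225.2, 318.8]
wrist_force: [0.1, 0.4, -1.3]
ee_pos: [520.7, 225.2, 317.6]
wrist_force: [0.0, -0.1, -1.4]
```

```bash
python3 -m pendant '[0,0,0.01,0,0,0,0,0,0,0,0,0]'|egrep 'pos|wrist'
```

```text
ee_pos: [520.6, 225.2, 316.4]
wrist_force: [0.0, 0.4, -1.5]
```

```bash
python3 -m pendant '[0,0,0.01,0,0,0,0,0,0,0,0,0]'|egrep 'pos|wrist'
```

```text
ee_pos: [520.7, 225.2, 315.7]
wrist_force: [-0.7, 0.4, 0.5]
```

```bash
python3 -m pendant '[0,0,0.01,0,0,0,0,0,0,0,0,0]'|egrep 'pos|wrist'
```

```text
ee_pos: [520.8, 225.1, 315.6]
wrist_force: [-0.6, 0.8, 4.3]
```

```bash
python3 -m pendant '[0,0,0.01,0,0,0,0,0,0,0,0,0]'|egrep 'pos|wrist'
```

```text
ee_pos: [520.8, 225.1, 315.6]
wrist_force: [-2.7, 1.2, 8.9]
```

Contact at TCP z≈315.7, so the head top is at ≈220 mm and the threading height is TCP z≈221.7. Backing off beyond the knob and descending to it.

```bash
python3 -m pendant '[0,0,-0.05,0,0,0,-0.05,0,0.1,0,0,0,0.17,0,0,0,0.17,0,0,0,0.17,0,0,0,0.14,0,0,0,0.08,0,0,0,0,0,0,0]' |egrep 'pos|wrist'; python3 -m pendant '[0,0,0.1,0,0,0,0.17,0,0,0,0.17,0,0,0,0.17,0,0,0,0.15,0,0,0,0.08,0,0,0,0,0,0,0,0,0]'
python3 - <<'E'
from h import *
import cv2
s=env.camera("scene");t=env.camera("top");cv2.imwrite("pics/s4.png",s);cv2.imwrite("pics/t4.png",t)
def c(i,x,y,w=50,h=75): return cv2.resize(i[y:y+h,x:x+w],(w*8,h*8),interpolation=cv2.INTER_CUBIC)
cv2.imwrite("pics/m6.png",np.hstack([c(s,390,105),c(t,155,220)]))
print(env.observe()["ee_pos"])
E
```

```text
ee_pos: [422.0, 206.0, 326.0]
wrist_force: [1.5, 0.6, -1.0]
t: 9.98
ee_pos: [423.3, 206.1, 224.4]
ee_rot: [-180.0, -0.0, -169.0]
wrist_force: [0.7, -0.6, -0.9]
opening: 35.1
grip_force: 79.8
[423.5603607  206.402337   225.58538192]
```

View pics/m6.png

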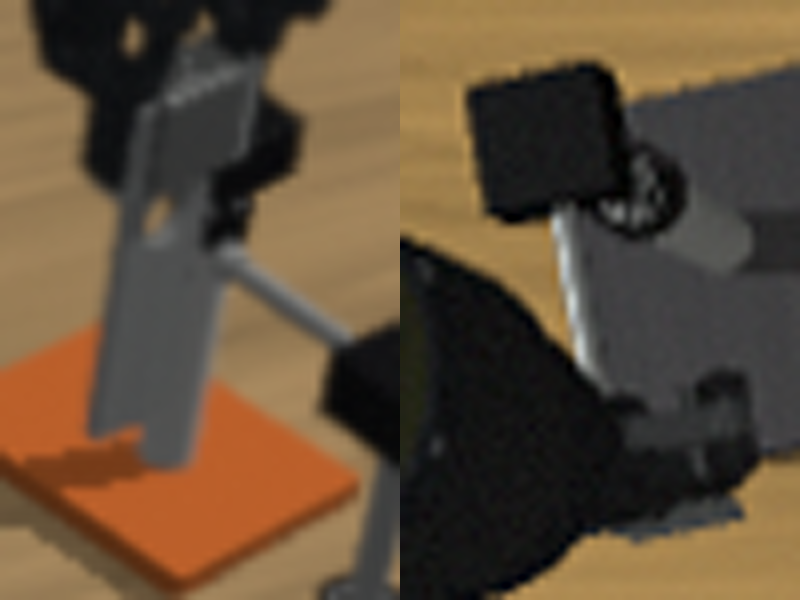

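```bash
for i in 1 2 3 4 5; do python3 -m pendant '[0,0,0,0]'|egrep 'pos'; done
python3 - <<'E'
from obs import *
S=(528.6,226.9,np.radians(11))
b=np.array([-1.1,-2.7])
c8=lambda p:(p-b*1-[389.5,104.5])*8
P=np.array([423.2,206.2,209.])
a_=S[2];u=np.array([np.cos(a_),np.sin(a_),0])
print("eye front/back face",c8(proj("scene",[P+3*u,P-3*u])))
print("knob tip, shank start, shank root",c8(proj("scene",W(*S,[[-83,0,208],[-75,0,208],[-20,0,208]]))))
L=np.linalg.inv([[np.cos(a_),-np.sin(a_)],[np.sin(a_),np.cos(a_)]])@(P[:2]-S[:2]);print("local",L)
E
```

```text
ee_pos: [423.4, 206.5, 225.5]
ee_pos: [423.2, 206.4, 225.1]
ee_pos: [423.1, 206.3, 224.8]
ee_pos: [423.0, 206.3, 224.5]
ee_pos: [422.9, 206.3, 224.3]
eye front/back face [[174.9 231.7]
 [161.9 222.5]]
knob tip, shank start, shank root [[221.9 267.5]
 [239.7 280.2]
 [365.4 369.8]]
local [-107.4   -0.2]
```

Run:
```python
from obs import *
import cv2
t=cv2.imread("pics/top0.png").astype(float);s=cv2.imread("pics/scene0.png").astype(int)
# top: print brightness & saturation near the peg
for y in range(247,274,3): print(y,[f"{int(p.mean())}/{int(p.max()-p.min())}" for p in t[y,171:186]])
S=(528.6,226.9,np.radians(11))
print(proj("top",W(*S,[[-83,0,208],[-75,0,208],[-50,0,208],[-30,0,208],[-50,4,208],[-50,-4,208]])))
print("scene");
for x in range(416,434,3): print(x,[f"{int(p.mean())}/{int(p.max()-p.min())}" for p in s[132:152,x]])
print(proj("scene",W(*S,[[-83,0,208],[-75,0,208],[-50,0,208],[-30,0,208],[-50,4,208],[-50,-4,208]]))+[1.1,2.7])
```

```text
247 ['46/29', '45/30', '65/50', '162/3', '115/2', '84/1', '53/2', '59/3', '38/3', '32/2', '66/3', '87/2', '48/2', '84/1', '53/2']
250 ['121/84', '121/86', '120/89', '127/37', '162/3', '103/3', '72/2', '62/2', '63/3', '63/2', '68/4', '59/2', '51/3', '55/1', '59/1']
253 ['117/82', '117/84', '114/84', '117/82', '187/3', '126/3', '80/1', '56/1', '64/2', '63/2', '64/4', '64/1', '63/2', '64/3', '65/1']
256 ['116/82', '115/81', '117/82', '112/85', '132/34', '178/5', '106/4', '75/2', '63/3', '63/1', '62/2', '65/2', '61/2', '64/1', '67/2']
259 ['124/87', '123/87', '124/86', '124/89', '117/86', '180/5', '126/3', '84/4', '59/3', '62/1', '62/1', '67/1', '65/1', '63/1', '65/2']
262 ['112/81', '113/79', '115/80', '114/80', '113/86', '126/41', '188/5', '111/2', '76/1', '56/3', '63/2', '65/3', '68/2', '63/3', '64/2']
265 ['119/83', '117/84', '118/80', '118/81', '117/84', '114/88', '179/6', '132/4', '86/2', '62/0', '63/1', '63/2', '63/1', '63/2', '63/2']
268 ['121/83', '120/83', '120/83', '119/83', '119/85', '116/89', '128/44', '176/4', '106/2', '86/2', '65/1', '64/0', '63/2', '65/3', '64/1']
271 ['1
[... 779 characters left out ...]
66', '124/68']
425 ['122/68', '121/67', '123/67', '125/68', '124/68', '123/67', '122/67', '124/57', '127/33', '119/6', '93/1', '77/4', '81/26', '100/51', '110/61', '114/63', '116/64', '119/66', '123/68', '127/69']
428 ['123/68', '123/67', '125/68', '124/68', '123/68', '122/67', '120/67', '118/64', '115/63', '115/57', '122/37', '121/7', '97/2', '78/4', '84/27', '105/54', '118/64', '123/67', '126/69', '129/70']
431 ['124/68', '125/69', '124/68', '125/68', '123/67', '121/66', '118/65', '116/63', '113/62', '115/64', '116/63', '115/60', '119/43', '118/14', '99/2', '77/2', '64/14', '54/26', '41/23', '33/19']
[[417.2 137.9]
 [419.5 139.5]
 [426.5 144.5]
 [432.3 148.6]
 [427.7 144. ]
 [425.3 145.1]]
```

Run:
```python
from obs import *
import cv2
s=cv2.imread("pics/s4.png").astype(float)
sat=(s.max(2)-s.min(2))
print(sat[126:138,402:418].astype(int))
w=np.clip(sat[127:136,406:414]-8,0,50);yy,xx=np.mgrid[127:136,406:414]
print("hole",(w*xx).sum()/w.sum(),(w*yy).sum()/w.sum())
S=(528.6,226.9,np.radians(11));u=np.array([np.cos(S[2]),np.sin(S[2]),0])
P=np.array([423.3,206.3,225.5-14+0]) # eye at TCP-96+82
# visible hole region centre: intersection of front and back circle
v=np.array([-u[1],u[0],0]);th=np.linspace(0,2*np.pi,60)
import numpy as np
poly=[(proj("scene",P+k*u+9*(np.cos(th)[:,None]*v+np.sin(th)[:,None]*[0,0,1]))*16).astype(np.float32) for k in(3,-3)]
A,I2=cv2.intersectConvexConvex(*poly);M=cv2.moments(I2);c=np.array([M["m10"],M["m01"]])/M["m00"]/16
print("pred hole no bias",c)
q=proj("scene",W(*S,[[-75,0,207.7],[-30,0,207.7]]));print("peg line no bias at x=422,425",np.interp([422,425],q[:,0],q[:,1]),"obs 140.0 142.05")
```

```text
[[ 2  2  3  3  1  1  1  1  0  1  0  1  1  1  1  1]
 [10  0  2  2  1  1  1  1  1  1  0  0  1  1  2  1]
 [28 12  2  1  2  2  1  1  3  1  1  1  1  1  0  1]
 [52 33 12  1  2  1  1 11 20 10  2  1  1  0  2  1]
 [63 56 32  6  1  1  8 32 43 24  2  0  1  2  1  2]
 [65 64 42 10  1  2 22 49 47 19  1  2  1  1  1  1]
 [66 64 41  6  1  6 38 51 31  7  1  1  1  1  1  1]
 [67 62 38  4  1  6 38 36 13  1  1  1  1  0  1  0]
 [67 58 32  4  2  2 14 11  2  1  1  1  0  1  1  1]
 [66 54 27  3  1  2  2  2  1  2  1  0  1  1  1  1]
 [65 49 16  1  1  2  1  1  1  1  1  1  1  0  0  1]
 [64 47 13  1  2  1  0  1  1  1  1  1  0  1  1  1]]
hole 409.2520547945206 131.3835616438356
pred hole no bias [nan nan]
peg line no bias at x=422,425 [139.5 141.7] obs 140.0 142.05<stdin>:14: RuntimeWarning: invalid value encountered in divide
```

Run:
```python
from obs import *
import cv2
p=[528.6,226.9,np.radians(11),219.7]
for n,L,px in stand: print(n,L[0]);print((px-proj(n,m(p,L))).T)
s=cv2.imread("pics/scene0.png").astype(float)
print(s.mean(2)[140:166,425:458:2].astype(int))
for dz in(0,-24): print(proj("scene",m(p,[[x,y,dz-1e-6] for x,y in((-20,20),(20,20),(20,-20),(-20,-20))])))
```

```text
top [20, 20, 0]
[[ 0.5 -0.6 -1.2  0.6 -1.4]
 [ 0.1  1.2  0.3 -0.5 -1. ]]
top [55, -50, 12]
[[ 0.  -0.1  0.3]
 [ 0.2 -1.1 -0.8]]
scene [-20, 20, 0]
[[ 0.9 -0.2  0.4  2.4]
 [ 2.7  1.6  1.   3. ]]
scene [-75, 50, 12]
[[0.8 1.8]
 [2.  3. ]]
[[127 117 115 113 115 119 122 121 119 118 116 112 113 113 113 113 115]
 [119 120 113 115 118 119 118 117 115 112 111 112 113 112 115 116 118]
 [ 93 124 117 116 117 115 115 112 110 111 112 113 114 116 119 123 125]
 [ 77 104 122 115 114 112 110 108 103 106 113 116 117 122 126 129 129]
 [ 81  81 111 119 112 111 110  93  58  68 112 122 127 128 129 128 128]
 [100  79  88 118 119 110  92  56  24  30  94 125 128 128 127 126 124]
 [110  97  79  99 120  92  46  24  18  19  47 107 125 125 124 123 123]
 [114 113  94  77  91  39  20  19  17  19  21  60 115 121 124 125 125]
 [116 118 116  64  36  18  19  18  18  19  18  26  77 119 124 124 124]
 [119 122 124  54  17  18  18  19  18  18  18  19  33  97 121 124 124]
 [123 126 125  41  12  18  18  18  17  18  17  18  19  49 106 125 128]
 [127 128 125  33   8  14  18  19  16  20  18  19  19  22  69 127 128]
 [129 129 1
[... 405 characters left out ...]
 115 119]
 [113 121 123 105  43   9   8  10   8  10   9  11  13  42 114 121 123]
 [106 116 124 124  96  23   8   7   9   9  10  12  32  75 122 125 126]
 [105 107 121 128 121  62  12   9   7  10  12  33  72 109 126 127 127]
 [105 105 111 124 123  98  33   8   9  13  31  72 109 127 128 128 127]
 [106 106 106 113 118 113  64  14  10  31  71 109 127 129 129 127 124]
 [106 105 106 106 112 115  74  37  30  70 111 128 130 128 126 124 121]
 [106 106 105 106 106 114  71  55  68 112 129 130 127 126 123 121 121]
 [106 106 106 106  95 111  69  62  95 129 129 127 124 123 122 121 119]]
[[440.8 141.4]
 [452.8 149.8]
 [441.  155.4]
 [429.  146.8]]
[[439.  149.5]
 [450.8 157.9]
 [439.1 163.5]
 [427.3 154.9]]
```

```bash
python3 -m pendant '[0,0.008,0.01,0,-0.06,0,0,0,-0.06,0,0,0,0,0,0,0,0,0,0,0,0,0,0,0]' |egrep 'pos|wrist'; for i in 1 2; do python3 -m pendant '[-0.015,0,0,0,-0.01,0,0,0,0,0,0,0]' |egrep 'pos|wrist';done
```

```text
ee_pos: [437.0, 209.8, 222.7]
wrist_force: [0.5, 0.0, -2.2]
ee_pos: [439.9, 210.5, 222.9]
wrist_force: [0.6, 0.2, -1.5]
ee_pos: [442.9, 211.0, 222.8]
wrist_force: [-0.5, 0.7, -0.3]
```

```bash
for i in 1 2; do python3 -m pendant '[-0.01,0,0,0,-0.01,0,0,0,0,0,0,0]' |egrep 'pos|wrist';done
```

```text
ee_pos: [445.2, 211.5, 222.9]
wrist_force: [-0.1, -0.0, -0.2]
ee_pos: [447.6, 212.0, 222.8]
wrist_force: [0.2, 0.3, -1.5]
```

```bash
for i in 1 2; do python3 -m pendant '[-0.01,0,0,0,-0.01,0,0,0,0,0,0,0]' |egrep 'pos|wrist';done
```

```text
ee_pos: [450.0, 212.4, 222.8]
wrist_force: [0.2, 0.0, -1.3]
ee_pos: [452.3, 212.9, 222.8]
wrist_force: [0.6, 0.1, -0.8]
```

No contact so far; still going in small steps.

```bash
for i in 1 2; do python3 -m pendant '[-0.01,0,0,0,-0.01,0,0,0,0,0,0,0]' |egrep 'pos|wrist';done
```

```text
ee_pos: [454.7, 213.3, 222.9]
wrist_force: [-0.6, 0.2, -1.8]
ee_pos: [457.0, 213.8, 222.8]
wrist_force: [0.1, 0.2, -1.4]
```

```bash
for i in 1 2; do python3 -m pendant '[-0.015,0,0,0,-0.015,0,0,0,0,0,0,0]' |egrep 'pos|wrist';done
```

```text
ee_pos: [460.6, 214.5, 222.8]
wrist_force: [0.2, 0.5, -1.4]
ee_pos: [464.2, 215.2, 222.8]
wrist_force: [0.1, -0.7, -0.9]
```

```bash
python3 -m pendant '[-0.03,0,0,0,-0.03,0,0,0,-0.03,0,0,0,-0.03,0,0,0,0,0,0,0,0,0,0,0]' |egrep 'pos|wrist'
```

```text
ee_pos: [478.2, 217.8, 222.7]
wrist_force: [0.4, -1.1, -0.9]
```

```bash
python3 -m pendant '[0,0,0.02,0,0,0,0.02,0,0,0,0,0,0,0,0,0]' |egrep 'pos|wrist'; python3 -m pendant '[0,0,0.008,0,0,0,0,0,0,0,0,0]' |egrep 'pos|wrist'
```

```text
ee_pos: [477.9, 217.8, 217.9]
wrist_force: [0.5, -0.3, -1.5]
ee_pos: [478.0, 217.9, 217.2]
wrist_force: [0.8, 0.8, -0.5]
```

```bash
python3 -m pendant '[0,0,0.006,0,0,0,0,0,0,0,0,0]' |egrep 'pos|wrist'
```

```text
ee_pos: [478.1, 217.9, 216.6]
wrist_force: [0.1, 0.2, 0.1]
```

The peg starts bearing the strip right at the expected height, so the eye is on the shank. Releasing and retreating upward.

```bash
python3 -m pendant '[0,0,0.005,0,0,0,0,0]' - 20|egrep 'pos|wrist'; python3 -m pendant '[0,0,0,0,0,0,0,0,0,0,0,0,0,0,0,0,0,0,0,0,0,0,0,0,0,0,0,0,0,0,0,0]' 0 && python3 -m pendant '[0,0,-0.1,0,0,0,-0.1,0,0,0,-0.2,0,0,0,-0.2,0,0,0,-0.2,0,0,0,-0.2,0,0,0,0,0,0,0,0,0]'
python3 - <<'E'
from h import *
import cv2
s=env.camera("scene");t=env.camera("top")
def c(i,x,y,w=100,h=150): return cv2.resize(i[y:y+h,x:x+w],(w*4,h*4),interpolation=cv2.INTER_CUBIC)
cv2.imwrite("pics/m7.png",np.hstack([c(s,380,90),c(t,140,190)]))
E
```

```text
ee_pos: [478.2, 217.9, 216.4]
wrist_force: [-1.3, 0.6, 1.9]
t: 15.67
ee_pos: [478.1, 217.9, 215.8]
ee_rot: [180.0, -0.0, -169.0]
wrist_force: [-0.2, 0.1, -0.6]
opening: 85.5
grip_force: 0.0
t: 16.33
ee_pos: [478.6, 218.1, 338.9]
ee_rot: [179.9, 0.2, -169.0]
wrist_force: [0.9, 0.5, -1.1]
opening: 85.4
grip_force: 0.0
```

View pics/m7.png

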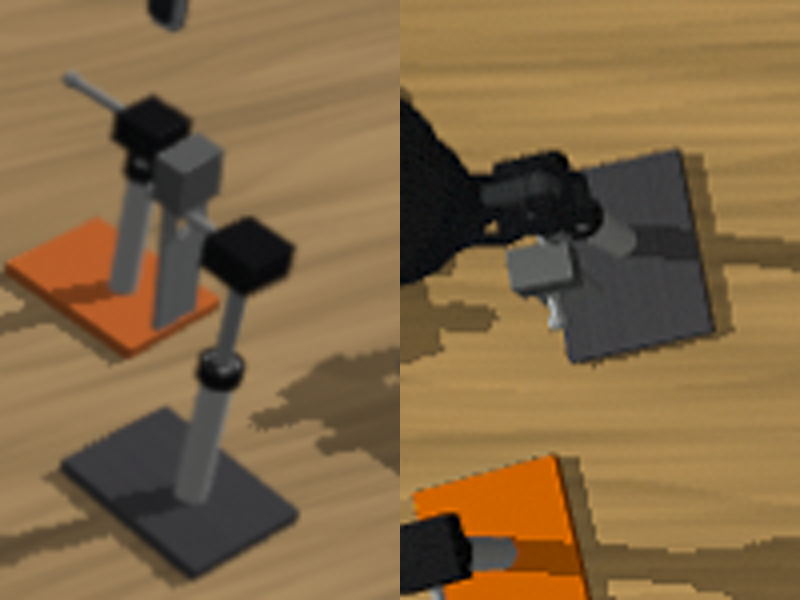

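The strip hangs upright on the shank (scene crop 185,230), with the gripper well clear. I'll let it settle, then hand in.

```bash
for i in 1 2; do python3 -m pendant '[0,0,0,0,0,0,0,0,0,0,0,0,0,0,0,0,0,0,0,0,0,0,0,0,0,0,0,0,0,0,0,0,0,0,0,0,0,0,0,0,0,0,0,0,0,0,0,0,0,0,0,0,0,0,0,0,0,0,0,0,0,0,0,0,0,0,0,0,0,0,0,0,0,0,0,0,0,0,0,0]' >/dev/null; done
python3 - <<'E'
from bench import env
import cv2
a=env.camera("top")[235:275,160:190].astype(int);b=env.camera("top")[235:275,160:190].astype(int)
print(abs(a-b).mean(), env.sign_off())
E
```

```text
the job is handed in; nothing more can be done
1.6608333333333334 None
```

The eye strip is hanging upright by its eye on the stand's peg, past the knob and released, and I handed the job in; the hand-in returned no verdict.

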